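Empty the casting mould and shut it

TASK

Lift the aluminium casting out of the open mould on the cart and lay it lengthwise on the flat steel plate, same side up as it lay in the mould and with nothing hanging over the plate's edges; set it down rather than drop it. Then swing the mould's hinged upper half fully shut. Leave the vee block, the tin and the bottle where they stand.

Things in the scene. Friction and masses are not known exactly. Their poses are not given: they have to be found in the camera images.
- mould: Lower half of a hinged casting mould, dark steel, fixed: block 124 (x) x 192 (y) x 34 mm, origin at the centre of its underside, z up, hinge along its +x edge. The cavity (floor z = 14 mm, 20 mm deep) follows the casting with 2 mm to spare all round; a slot for the fingers, y = -16 to +28 mm and as deep as the cavity, runs right across the block in x.
- lid_hinge (a point): Middle of the hinge axis, in mould coordinates x = 67, y = 0, z = 34 mm; the axis runs along the mould's y; the mould's x points from the cavity to the hinge.
- mould_lid (a joint): Upper half of the mould on its hinge, rad: 0 fully shut on the lower half, 1.57 upright, up to 1.95 leaning back. Stiff hinge: it stays where it is left. The upper half is 124 mm deep, 192 mm long, 24 mm thick, 0.6 kg; shut, its top is 58 mm above the cart.
- lid_handle (a point): Middle of the round bar handle (about 10 mm thick, 100 mm long, parallel to the hinge), 35 mm out from the free edge of the upper half, 164 mm from the hinge axis. Mould shut: 46 mm above the cart at mould x = -97 mm. Mould open: the highest point.
- casting: Plain aluminium link casting, 0.25 kg, 156 mm long along its y: a boss 56 mm across at y = -52 mm and one 40 mm across at y = +56 mm, both bored and 30 mm high, joined by a rib 20 mm wide (x), 26 mm high. Flat underside with the origin, z up. It starts in the cavity, axes parallel to the mould's, underside 14 mm above the cart.
- casting_grip (a point): Top of the casting's rib where it can be gripped across (along the casting's x, 20 mm wide): y = +5 mm, z = 26 mm in casting coordinates, over the mould's finger slot.
- casting_big_end (a point): Outermost point of the big boss on the underside (casting y = -80 mm).
- casting_small_end (a point): Outermost point of the small boss on the underside (casting y = +76 mm).
- plate: Flat stained steel plate, 200 (x) x 105 (y) x 16 mm, lying fixed on the cart; origin at the centre of its underside, upper face at z = 16 mm.
- vee_block: Bystander: steel vee block 50 x 50 x 45 mm, origin at the centre of its underside.
- tin: Bystander: round metal tin 70 mm across, 37 mm high, origin at the centre of its underside.
- bottle: Bystander: dark blue bottle with black cap, 53 mm across, 92 mm high, origin at the centre of its underside.

How it is judged:
By the outcome, as a careful person would: the job done as asked, in the order asked, and still so for the second after the job is handed in, with the robot touching nothing.
It also fails if it takes over 58 s, if anything falls off the work surface, if the arm or the gripper's body presses on something with over 40 N, if the wrist force passes 120 N, or if a joint passes its speed limit or range.

ROBOT

A 6-joint arm with a two-finger parallel gripper is mounted at the origin on a cart in front of the work surface, level with it; the furniture and walls round the work are solid. World frame = base frame: x ahead of the robot, y to its left, z up, the work surface at z = 0. Lengths are in m, angles in degrees, forces in N, time in s.
With the tool pointing down it reaches from about 0.25 to 0.725 m from the base axis. Payload 9.7 kg.
Tool frame: the origin (TCP) lies at the very end of the fingers, on their centre line; the grasp point (between the pads) lies 19 mm behind it; y points along the fingers, x is the direction in which the jaws open and shut, and the axes are right-handed (so a half turn about y gives the same grasp; the last joint's range is limited). The gripper opens to 85 mm and grips with 20 to 120 N. Pads are 22 mm wide; open, the fingers measure 114 mm over their backs; the gripper's body (76 mm by 85 mm) begins 54 mm behind the grasp point. The pads swing forward as they close: fully open they stand 13 mm farther back than shut.
Start: joints at [67.265, 4.979, 10.078, 95.1, 0, 90], TCP at [0.213, 0.507, 0.231] pointing down, gripper open.
Joint ranges: [-179.16, 179.16], [-48.56, 103.87], [-65.8, 70.77], [-126.05, 130.52], [-82.76, 87.17], [-180, 180]. Speed limits (degrees/s): [127.2, 127.2, 147.25, 180, 180, 180].

INTERFACE

Orientations are given as [roll, pitch, yaw] about the fixed x, y, z axes, in that order (R = Rz(yaw) Ry(pitch) Rx(roll)).
In Python, from workcell import bot gives the robot as it stands.
- The arm moves only by the shell command python3 -m jog 'ROWS' [FORCE]. ROWS is JSON, a list of rows, each a list of 7 numbers: the closure, from 0 (fully open) to 1 (shut), then the shift along the world's x, y, z in units of 25 mm (1.0 is 25 mm), then the turn, a rotation vector about the world's x, y, z in units of 5 degrees (1.0 is 5 degrees). A call has 1 to 5 rows; each row is the pose to reach, as a shift and turn from the pose commanded when the call began; what a row does not reach only later rows make up. A row lasts 1/10 s, in which the tool goes at most 50 mm and 8.59 degrees, less where a joint would pass 70% of its speed; a pose out of reach is approached as far as the arm can. A call with a gripper value outside its range is refused whole. The fingers move at their own pace and stop on an object; FORCE is the grip in N (left out, the last holds). Time passes only in rows, so rows that repeat a pose let the fingers close. It gives the time, the measured TCP pose, the force and the opening at its end, in the units of the state.
- bot.get_obs(): the state, without advancing time (a new reading comes with each control period).
- bot.camera(name): name is "side" or "top" or "wrist"; returns (picture, depth): 384x512x3 uint8, red, green, blue; 384x512 float32, m along the optical axis (not along the pixel's ray), 0 where there is no reading.
- bot.camera_model(name): a dict with "fx", "fy", "cx", "cy" (pixels), "rvec" (rotation vector, rad) and "tvec" (3), from world to camera coordinates, as OpenCV has them; the wrist camera has in their place "tool_from_camera" (4x4, takes a point from camera to tool coordinates, whose origin is the TCP and whose axes are the tool frame's). Camera axes: x right, y down, z forward; pixel columns grow to the right and rows downward; lengths in m; the calibration is good to about 2 mm. A picture is of the moment at which its call begins: read the wrist's pose just before it. camera_model takes no time and is no camera call.
- bot.job_done(): hands the job in, once; it reports no verdict.
Trained networks look in the newest picture that a camera, given by its name, has taken for a name from the list of things; names that differ only in an ending like _2 or _b are one class to them, and where a whole thing is asked for, a point or a joint stands for the part that bears it (a point fixed in the world has none). Each returns a list of dicts, best first, with "conf" (0 to 1); they miss things now and then, are a little off and sometimes report something else, mostly with a low value. They report only what shows in the picture. A call takes as long as a camera call.
- bot.regions_of(camera, label): "pixels" (384x512 bool, what is visible of it) and "point" ([row, column] in pixels, amid what is visible of it).
The state is a dict: "time": time; "q": joint angles; "qd": joint speeds; "joint_efforts": joint torques, N m; "ee_pos": TCP position; "tcp_rot": TCP orientation; "wrist_force": force on the tool from outside, world axes, zero at the start; "torque": the same for the moment, N m; "opening": finger opening in m.
Only numpy, scipy, OpenCV 4.12 (cv2) and the standard library are available. Lean on these libraries where they do the work, as an engineer would, in place of code of your own. Each camera call takes 0.05 s, during which the arm holds its last target. There are 200 camera calls.

## Working session

There is one attempt and no reset: what is moved stays moved. The work goes in short steps, Python scripts to look and compute and a shell command to move; the robot and the scene stay as the last step left them, time stands still between calls to the robot, and variables do not carry over. Pictures are saved under pics/ and viewed, about 8 in all and at most 12, crops included, and the job is handed in when it is done.

```bash
mkdir -p pics
cat > h.py <<'E'
import numpy as np, cv2
from workcell import bot
from scipy.spatial.transform import Rotation as R
def cam(n):
    o=bot.get_obs(); p,d=bot.camera(n); m=bot.camera_model(n)
    if n=='wrist':
        T=np.eye(4); T[:3,:3]=R.from_euler('xyz',o['tcp_rot'],degrees=True).as_matrix(); T[:3,3]=o['ee_pos']
        W=T@np.array(m['tool_from_camera'])
    else:
        C=np.eye(4); C[:3,:3]=cv2.Rodrigues(np.array(m['rvec'],float))[0]; C[:3,3]=np.ravel(m['tvec']); W=np.linalg.inv(C)
    v,u=np.mgrid[:384,:512]
    P=np.stack([(u-m['cx'])/m['fx']*d,(v-m['cy'])/m['fy']*d,d],-1)@W[:3,:3].T+W[:3,3]
    P[d==0]=np.nan
    return p,P
def save(n,p): cv2.imwrite('pics/'+n,p[...,::-1])
E
python3 - <<'E'
from h import *
print(bot.get_obs())
ims=[]
for c in('top','side'):
    p,P=cam(c); save(c+'1.png',p); np.save(c+'.npy',P)
    for l in('mould','mould_lid','casting','plate','vee_block','tin','bottle','lid_handle'):
        for r in bot.regions_of(c,l)[:2]:
            q=P[r['pixels']]; q=q[~np.isnan(q[:,0])]
            rect=cv2.minAreaRect(q[:,:2].astype(np.float32)*1000) if len(q)>5 else None
            print(c,l,round(r['conf'],2),r['point'],len(q),np.round(np.median(q,0),3),np.round(np.percentile(q[:,2],[5,95]),3),np.round(rect[0]+rect[1]+(rect[2],),0) if rect else '')
E
```

```text
{'time': 0.0, 'q': array([6.72634975e+01, 5.01104962e+00, 1.00336994e+01, 9.50986486e+01,
       7.58065477e-04, 9.00012070e+01]), 'qd': array([ 0.01470194,  0.05558829,  0.05901896, -0.00827387, -0.10539563,
        0.09973066]), 'joint_efforts': array([ 5.10048358e-04, -5.20389891e+01,  4.64798570e+01,  1.63276959e-02,
        4.00787167e-05,  6.63913127e-06]), 'ee_pos': array([0.21248023, 0.5070525 , 0.23057679]), 'tcp_rot': array([-8.99992435e+01,  7.59987502e-02,  6.72622904e+01]), 'wrist_force': array([-0.93401363,  0.22569028, -0.27605573]), 'torque': array([ 0.03251933, -0.00965133, -0.0496477 ]), 'opening': 0.08558105033282443}
top mould 0.81 [227.4, 194.8] 6065 [0.494 0.1   0.037] [0.012 0.162] [503.  94. 223. 234.   8.]
top mould 0.68 [135.1, 191.7] 439 [0.718 0.105 0.063] [0.012 0.093] [729. 119.  69.  52.  63.]
top mould_lid 0.73 [219.5, 218.2] 656 [0.506 0.039 0.042] [0.019 0.046] [502.  38. 156.  54.   9.]
top mould_lid 0.66 [224.3, 172.3] 2797 [0.491 0.133 0.138] [0.049 0.195] [489. 157. 192. 108.   6.]
top casting 0.65 [214.5, 220.8] 577 [0.519 0.04  0.042] [0.03  0.
[... 1350 characters left out ...]
2.7, 284.9] 4014 [ 0.518 -0.284  0.017] [0.016 0.019] [ 522. -279.  107.  200.   85.]
side vee_block 0.79 [195.6, 317.8] 541 [ 0.714 -0.115  0.032] [0.007 0.047] [ 733. -105.   78.   52.    7.]
side tin 0.79 [175.8, 294.9] 598 [ 0.706 -0.013  0.036] [0.002 0.039] [733.  20. 135.  71.  43.]
side tin 0.68 [145.2, 196.5] 3645 [0.492 0.13  0.102] [0.044 0.182] [ 638.  583. 1061.  208.   73.]
side bottle 0.88 [148.6, 277.3] 477 [0.721 0.097 0.052] [0.009 0.093] [752. 149. 144.  53.  60.]
side bottle 0.34 [272.8, 285.0] 4195 [ 0.517 -0.284  0.017] [0.015 0.019] [ 525. -277.  114.  209.   85.]
side lid_handle 0.81 [141.8, 198.3] 3692 [0.492 0.13  0.103] [0.044 0.186] [ 645.  600. 1098.  211.   73.]
```

```bash
python3 -c "
import cv2,numpy as np
a=[cv2.imread('pics/%s1.png'%c) for c in('top','side')]
cv2.imwrite('pics/both.png',cv2.resize(np.hstack(a),(800,300)))"
```

```text
(no output)
```

View pics/top1.png

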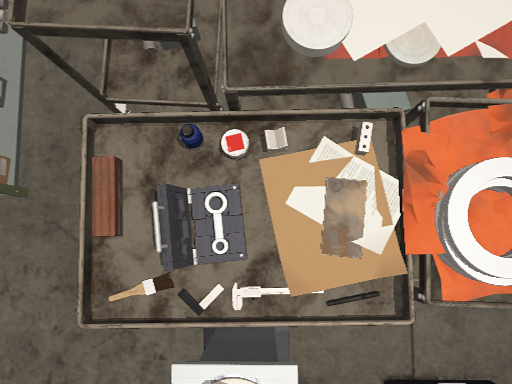

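View pics/side1.png

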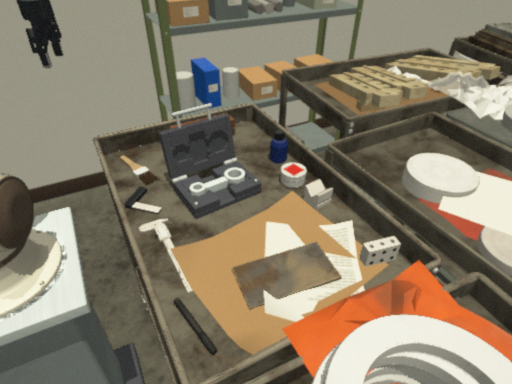

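The casting lies in the mould with its big boss at (col 216, row 203) and its small boss at (220, 245), so casting y is about world -x. The lid is open towards +y. The plate is centred at about (0.519, -0.279) with its long axis along world x, turned about -5.5°. I'll move over the casting for a closer look.

```bash
python3 -m jog '[[0.3,1,-1.6,0.5,0,0,1],[0.3,2,-3.2,1,0,0,2],[0.3,3,-4.8,1.5,0,0,3],[0.3,4,-6.4,2,0,0,4],[0.3,5,-8,2.5,0,0,5]]' 40
python3 -m jog '[[0.3,1,-1.6,0,0,0,0.6],[0.3,2,-3.2,0,0,0,0.6],[0.3,3,-4.8,0,0,0,0.6],[0.3,4,-6.4,0,0,0,0.6],[0.3,5,-8,0,0,0,0.6]]'
python3 -m jog '[[0.3,0.5,-1.3,0,0,0,0],[0.3,1,-2.6,0,0,0,0],[0.3,1,-2.6,0,0,0,0]]'
python3 - <<'E'
from h import *
p,P=cam('wrist'); save('w1.png',p); np.save('w1.npy',P)
print(bot.get_obs()['ee_pos'],bot.get_obs()['tcp_rot'])
for l in('mould','casting','lid_handle'):
  for r in bot.regions_of('wrist',l)[:2]:
    q=P[r['pixels']]; q=q[~np.isnan(q[:,0])]
    q=q[(q[:,2]>.036)&(q[:,2]<.055)]; print(l,r['conf'],len(q), cv2.minAreaRect(q[:,:2].astype(np.float32)*1000) if len(q)>9 else '')
E
```

```text
time: 1.4
ee_pos: [0.3381, 0.3056, 0.2945]
tcp_rot: [-90.0, -0.0, 92.5]
wrist_force: [0.6, 0.4, -0.6]
opening: 0.06
time: 1.9
ee_pos: [0.4632, 0.1054, 0.2941]
tcp_rot: [-90.0, -0.0, 95.3]
wrist_force: [0.7, 0.9, 0.0]
opening: 0.0598
time: 2.2
ee_pos: [0.4885, 0.0391, 0.2934]
tcp_rot: [-90.0, 0.0, 95.0]
wrist_force: [-0.5, 0.1, 1.0]
opening: 0.0593
[0.48796064 0.04065765 0.29348158] [-8.99691490e+01 -3.01287555e-04  9.50766776e+01]
mould 0.71 1012 ((500.88958740234375, 55.35926055908203), (190.4476776123047, 145.4864501953125), 6.885485649108887)
mould 0.47 697 ((493.8114013671875, 115.20933532714844), (190.20236206054688, 25.014009475708008), 6.591192245483398)
casting 0.95 1634 ((502.9066467285156, 42.24565887451172), (153.49282836914062, 53.694297790527344), 6.028101444244385)
lid_handle 0.77 655 ((493.8394775390625, 115.23423767089844), (190.14697265625, 24.978723526000977), 6.553693771362305)
```

View pics/w1.png

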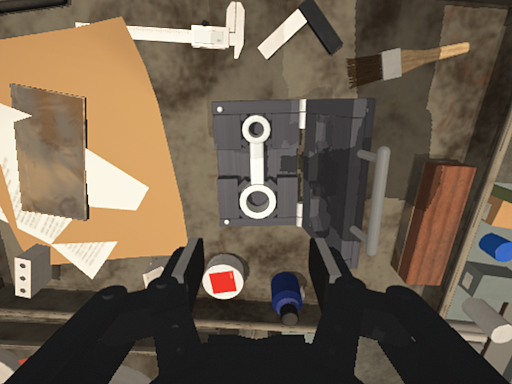

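```bash
cat >> h.py <<'E'
from scipy.optimize import least_squares, minimize
def sd(l):  # signed distance (mm) to casting outline, local x,y
    a=np.hypot(l[:,0],l[:,1]+52)-28; b=np.hypot(l[:,0],l[:,1]-56)-20
    c=np.maximum(abs(l[:,0])-10,abs(l[:,1])-56); return np.minimum(np.minimum(a,b),c)
def fit(mask,P,zlo,zhi,x0):
    "casting pose x,y(mm),yaw(deg) from outline of masked points"
    m=mask&(P[...,2]>zlo)&(P[...,2]<zhi)
    cs,_=cv2.findContours(m.astype(np.uint8),cv2.RETR_EXTERNAL,cv2.CHAIN_APPROX_NONE)
    c=max(cs,key=len)[:,0]; q=P[c[:,1],c[:,0],:2]*1000
    def f(x):
        l=(q-x[:2])@R.from_euler('z',x[2],degrees=True).as_matrix()[:2,:2]
        return sd(l)+x[3]
    s=least_squares(f,list(x0)+[0],loss='soft_l1')
    print('fit',s.x.round(2),'rms',np.sqrt((f(s.x)**2).mean()).round(2),len(q)); return s.x
E
python3 - <<'E'
from h import *
for c in('wrist','top'):
    p,P=cam(c)
    r=bot.regions_of(c,'casting')[0]; x=fit(r['pixels'],P,.034,.055,(501,42,96))
    M=R.from_euler('z',x[2],degrees=True).as_matrix()[:2,:2]
    print('grip',M@[0,5]+x[:2])
    for r in bot.regions_of(c,'plate')[:1]:
        q=P[r['pixels']]; q=q[(q[:,2]>.008)&(q[:,2]<.024)]; print('plate',r['conf'],cv2.minAreaRect(q[:,:2].astype(np.float32)*1000),np.median(q[:,2]))
    S=P[(P[...,2]>.03)&(P[...,1]>.12)&(P[...,1]<.26)&(abs(P[...,0]-.49)<.13)]
    t=S[S[:,2]>.188]; print('handle',len(t),t.min(0) if len(t) else S[:,2].max(),t.mean(0),t.max(0))
print(bot.get_obs()['ee_pos'])
E
```

```text
fit [500.29  41.95  96.33   1.08] rms 0.53 237
grip [495.31799913  41.40184799]
plate 0.66 ((517.7860717773438, -278.6164245605469), (114.75603485107422, 201.53811645507812), 84.42435455322266) 0.016007960501077168
handle 1353 [0.43470483 0.14347036 0.18800598] [0.485009   0.1527214  0.19621081] [0.54285527 0.16507351 0.20010454]
fit [500.87  39.1   97.56   1.27] rms 1.91 68
grip [495.91385351  38.44016512]
plate 0.63 ((519.635009765625, -277.54119873046875), (107.47877502441406, 202.5685272216797), 84.58618927001953) 0.01558942040799094Traceback (most recent call last):
  File "<stdin>", line 10, in <module>
    return umr_maximum(a, axis, None, out, keepdims, initial, where)
ValueError: zero-size array to reduction operation maximum which has no identity
```

```bash
python3 -m jog '[[0.4,0.3,0.02,-1.6,0,0,0.25],[0.4,0.3,0.02,-3.2,0,0,0.25],[0.4,0.3,0.02,-4.8,0,0,0.25],[0.4,0.3,0.02,-6.4,0,0,0.25],[0.4,0.3,0.02,-8,0,0,0.25]]' 60
python3 -m jog '[[0.4,0,0,0,0,0,0]]'
python3 - <<'E'
from h import *
o=bot.get_obs();print(o['ee_pos'],o['tcp_rot'],o['wrist_force'])
p,P=cam('wrist');save('w2.png',p)
E
```

```text
time: 3.2
ee_pos: [0.4948, 0.043, 0.0923]
tcp_rot: [-90.0, 0.0, 96.5]
wrist_force: [1.6, -0.1, -0.1]
opening: 0.0515
time: 3.3
ee_pos: [0.4919, 0.0428, 0.0887]
tcp_rot: [-89.5, -0.0, 96.5]
wrist_force: [-0.4, 0.4, 0.6]
opening: 0.0511
[0.49188163 0.04278985 0.08873029] [-8.95202828e+01 -1.33619012e-02  9.65456969e+01] [-0.37660742  0.39488215  0.56514092]
```

View pics/w2.png

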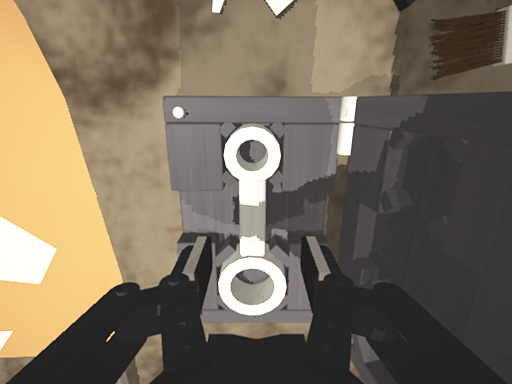

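The gripper is centred over the rib: the rib is at col 252 and the fingers are at about 195 and 318. I'll descend slowly.

```bash
python3 -m jog '[[0.4,0,0,-0.5,0,0,0],[0.4,0,0,-1,0,0,0],[0.4,0,0,-1,0,0,0]]'
python3 -m jog '[[0.4,0,0,0,0,0,0]]'
python3 -c "
from h import *
o=bot.get_obs();print(o['ee_pos'],o['tcp_rot'],o['wrist_force'])"
```

```text
time: 3.65
ee_pos: [0.4949, 0.0428, 0.0681]
tcp_rot: [-90.0, -0.0, 96.5]
wrist_force: [0.6, 0.1, -0.6]
opening: 0.051
time: 3.75
ee_pos: [0.4953, 0.0428, 0.0693]
tcp_rot: [-90.0, 0.0, 96.5]
wrist_force: [0.4, 0.2, -0.7]
opening: 0.0514
[0.49525603 0.04278644 0.06925398] [-9.00247216e+01  2.76776828e-05  9.65149975e+01] [ 0.37767971  0.16230808 -0.72374452]
```

```bash
python3 -m jog '[[0.4,0,-0.05,-0.5,0,0,0],[0.4,0,-0.05,-1,0,0,0],[0.4,0,-0.05,-1.5,0,0,0],[0.4,0,-0.05,-2,0,0,0],[0.4,0,-0.05,-2,0,0,0]]'
python3 -m jog '[[0.9,0,0,0,0,0,0],[1,0,0,0,0,0,0],[1,0,0,0,0,0,0],[1,0,0,0,0,0,0]]' 70
```

```text
time: 4.25
ee_pos: [0.4936, 0.0414, 0.0163]
tcp_rot: [-89.8, -0.0, 96.5]
wrist_force: [0.2, 0.2, 0.8]
opening: 0.051
time: 4.65
ee_pos: [0.4956, 0.0416, 0.0196]
tcp_rot: [-90.1, 0.0, 96.5]
wrist_force: [0.1, 0.0, 3.9]
opening: 0.0187
```

```bash
python3 -m jog '[[1,0,0,0,0,0,0],[1,0,0,0.25,0,0,0],[1,0,0,0.75,0,0,0],[1,0,0,1.25,0,0,0],[1,0,0,2,0,0,0]]'
python3 -m jog '[[1,0,0,0.75,0,0,0],[1,0,0,1.5,0,0,0],[1,0,0,2.25,0,0,0],[1,0,0,2.5,0,0,0],[1,0,0,2.5,0,0,0]]'
python3 - <<'E'
from h import *
o=bot.get_obs();print(o['ee_pos'],o['tcp_rot'],o['wrist_force'],o['opening'])
p,P=cam('wrist');save('w3.png',p)
for r in bot.regions_of('wrist','casting')[:1]:
    z0=o['ee_pos'][2]; x=fit(r['pixels'],P,z0+.005,z0+.05,(501,42,96))
    q=P[r['pixels']]; q=q[(q[:,2]>z0+.01)&(q[:,2]<z0+.05)]; c=np.linalg.lstsq(np.c_[q[:,:2],np.ones(len(q))],q[:,2],rcond=None)[0]; print(c,len(q))
E
```

```text
time: 5.15
ee_pos: [0.4943, 0.0416, 0.0694]
tcp_rot: [-89.9, -0.0, 96.5]
wrist_force: [-0.2, -0.1, -3.3]
opening: 0.0187
time: 5.65
ee_pos: [0.4955, 0.0417, 0.1325]
tcp_rot: [-90.1, -0.0, 96.5]
wrist_force: [0.0, 1.2, -1.7]
opening: 0.0187
[0.4954513  0.04165708 0.13247031] [-9.00953027e+01 -8.31719090e-03  9.65218301e+01] [ 0.03613511  1.17164668 -1.68091098] 0.018713248030095653
fit [501.16  42.94  96.44   0.78] rms 2.36 497
[-0.024793    0.00095752  0.16661117] 9333
```

View pics/w3.png

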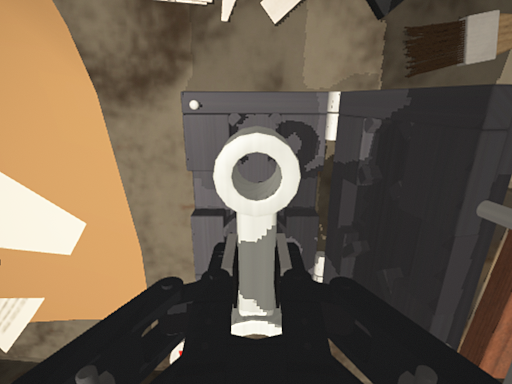

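```bash
python3 -m jog '[[1,0.05,-0.7,0,0,0,0],[1,0.1,-2,0,0,0,-0.5],[1,0.2,-3.4,0,0,0,-1],[1,0.3,-4.9,0,0,0,-1.5],[1,0.4,-6.4,0,0,0,-2]]'
python3 -m jog '[[1,0.05,-1.5,0,0,0,-0.2],[1,0.1,-3,0,0,0,-0.4],[1,0.2,-4.5,-0.5,0,0,-0.4],[1,0.25,-5.8,-1.2,0,0,-0.4],[1,0.25,-6.36,-2,0,0,-0.4]]'
python3 -m jog '[[1,0,0,-0.4,0,0,0],[1,0,0,-0.8,0,0,0],[1,0,0,-1,0,0,0],[1,0,0,-1,0,0,0]]'
python3 - <<'E'
from h import *
o=bot.get_obs();print(o['ee_pos'],o['tcp_rot'],o['wrist_force'],o['opening'])
p,P=cam('side');save('s2.png',cv2.resize(p[150:350,180:400],None,fx=3,fy=3))
r=bot.regions_of('side','plate')[0]; q=P[r['pixels']];q=q[(q[:,2]>.008)&(q[:,2]<.024)]; print('plate',cv2.minAreaRect(q[:,:2].astype(np.float32)*1000))
E
```

```text
time: 6.25
ee_pos: [0.5044, -0.1196, 0.1301]
tcp_rot: [-89.9, -0.0, 86.4]
wrist_force: [-0.1, -0.2, -2.4]
opening: 0.0186
time: 6.75
ee_pos: [0.5107, -0.2799, 0.0796]
tcp_rot: [-90.0, 0.0, 84.4]
wrist_force: [-0.4, 0.9, -3.3]
opening: 0.0187
time: 7.15
ee_pos: [0.5112, -0.2765, 0.0558]
tcp_rot: [-90.0, -0.0, 84.6]
wrist_force: [0.5, 0.2, -1.7]
opening: 0.0186
[ 0.5111787  -0.27645327  0.05583617] [-8.99571946e+01 -2.46949160e-02  8.45806375e+01] [ 0.49275762  0.17673902 -1.72605203] 0.01861558878734879
plate ((521.2553100585938, -281.72650146484375), (105.27588653564453, 201.40711975097656), 83.22154235839844)
```

View pics/s2.png

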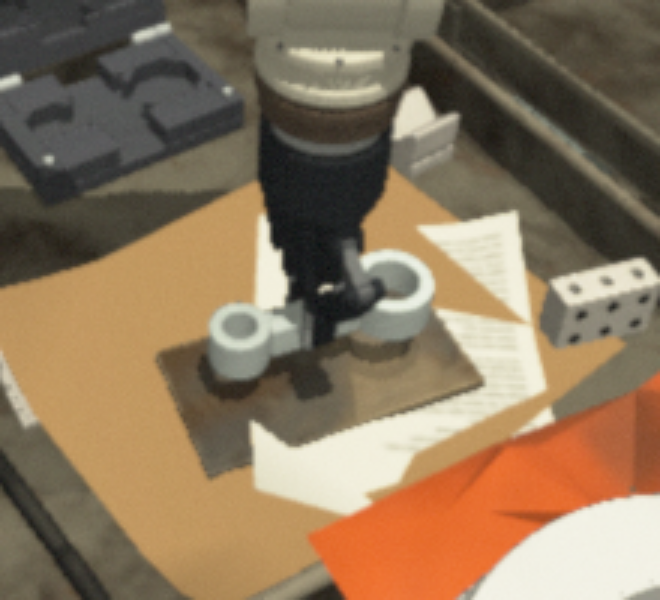

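The casting is level and inside the plate outline. I'll lower it gently.

```bash
python3 -m jog '[[1,0,0,-0.4,0,0,0],[1,0,0,-0.8,0,0,0],[1,0,0,-1.1,0,0,0],[1,0,0,-1.2,0,0,0],[1,0,0,-1.2,0,0,0]]'
python3 -m jog '[[1,0,0,-0.06,0,0,0],[1,0,0,-0.12,0,0,0],[1,0,0,-0.12,0,0,0]]'
```

```text
time: 7.75
ee_pos: [0.5109, -0.2773, 0.0255]
tcp_rot: [-89.9, -0.0, 84.5]
wrist_force: [-0.8, -0.6, -1.7]
opening: 0.0183
time: 8.05
ee_pos: [0.5113, -0.2775, 0.0233]
tcp_rot: [-90.0, 0.0, 84.5]
wrist_force: [-0.4, -0.9, -2.4]
opening: 0.0186
```

```bash
python3 -m jog '[[1,0,0,-0.04,0,0,0],[1,0,0,-0.08,0,0,0],[1,0,0,-0.08,0,0,0]]'
python3 -m jog '[[1,0,0,-0.03,0,0,0],[1,0,0,-0.03,0,0,0]]'
```

```text
time: 8.35
ee_pos: [0.5114, -0.2775, 0.0216]
tcp_rot: [-90.0, 0.0, 84.5]
wrist_force: [-1.3, 0.9, 1.1]
opening: 0.0187
time: 8.55
ee_pos: [0.5114, -0.2776, 0.0217]
tcp_rot: [-90.0, 0.0, 84.5]
wrist_force: [-3.6, 1.9, 6.8]
opening: 0.0185
```

```bash
python3 -m jog '[[0.6,0,0,0,0,0,0],[0.5,0,0,0,0,0,0],[0.5,0,0,0,0,0,0],[0.5,0,0,0,0,0,0]]'
python3 -m jog '[[0.5,0,0,0.8,0,0,0],[0.5,0,0,2,0,0,0],[0.5,0,0,4,0,0,0],[0.5,0,0,6,0,0,0],[0.5,0,0,8,0,0,0]]'
python3 - <<'E'
from h import *
p,P=cam('wrist');save('w4.png',p)
r=bot.regions_of('wrist','casting')[0]
x=fit(r['pixels'],P,.03,.06,(517,-278,84.5))
q=P[r['pixels']]; q=q[(q[:,2]>.036)&(q[:,2]<.055)]; print(np.percentile(q[:,2],[5,50,95]), cv2.minAreaRect(q[:,:2].astype(np.float32)*1000))
r=bot.regions_of('wrist','plate')[0]; q=P[r['pixels']]; q=q[(q[:,2]>.008)&(q[:,2]<.024)]; print(cv2.minAreaRect(q[:,:2].astype(np.float32)*1000))
E
```

```text
time: 8.95
ee_pos: [0.5113, -0.2775, 0.0204]
tcp_rot: [-90.0, -0.0, 84.5]
wrist_force: [0.1, -0.4, 0.4]
opening: 0.0429
time: 9.45
ee_pos: [0.511, -0.2773, 0.2224]
tcp_rot: [-90.0, 0.0, 84.5]
wrist_force: [1.4, -0.3, 1.3]
opening: 0.0429Traceback (most recent call last):
  File "<stdin>", line 3, in <module>
IndexError: list index out of range
```

View pics/w4.png

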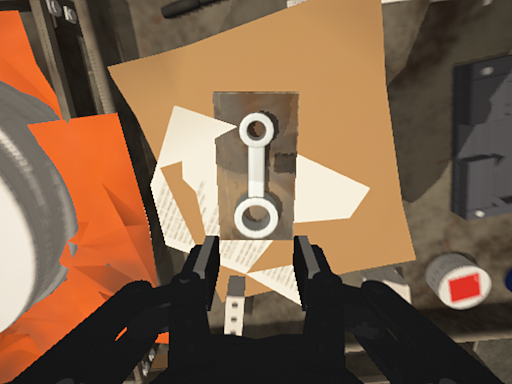

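Run:
```python
from h import *
for c in('wrist','top','side'):
    p,P=cam(c)
    Z=P[...,2]; near=(abs(P[...,0]-.52)<.13)&(abs(P[...,1]+.278)<.09)
    x=fit(near,P,.036,.056,(517,-278,84.5))
    M=R.from_euler('z',x[2],degrees=True).as_matrix()[:2,:2]
    pl=near&(Z>.0105)&(Z<.022)
    pl=cv2.morphologyEx(pl.astype(np.uint8),cv2.MORPH_OPEN,np.ones((3,3)))>0
    q=P[pl][:,:2]*1000; l=(q-x[:2])@M
    print(c,'big end',x[:2]+M@[0,-80],'plate extent in casting frame',np.percentile(l,[.3,99.7],0).round(1),cv2.minAreaRect(q.astype(np.float32)))
    for lab in('casting','plate'): print(lab,[(round(r['conf'],2),r['point']) for r in bot.regions_of(c,lab)[:2]])
print(bot.get_obs()['ee_pos'])
```

```text
fit [ 516.68 -277.02   84.44    0.81] rms 0.43 286
wrist big end [ 596.30780661 -284.76852002] plate extent in casting frame [[ -99.4 -100.2]
 [  90.5  109.3]] ((505.79620361328125, -277.98931884765625), (179.9955291748047, 230.9619903564453), 89.9615249633789)
casting [(0.79, [182.9, 259.3])]
plate [(0.8, [154.4, 268.1]), (0.75, [271.9, 387.5])]
fit [ 516.91 -278.06   84.37    1.22] rms 1.78 71
top big end [ 596.52792464 -285.90608523] plate extent in casting frame [[ -69.8 -100.8]
 [  90.3   99.2]] ((515.7041625976562, -267.8868408203125), (214.17416381835938, 154.85336303710938), 3.8358964920043945)
casting [(0.65, [224.5, 344.6])]
plate [(0.93, [223.1, 339.8]), (0.32, [225.6, 172.8])]
fit [ 520.02 -279.56   84.33    1.23] rms 0.89 172
side big end [ 599.63142944 -287.47347694] plate extent in casting frame [[ -95.8 -100.6]
 [  92.3  108.8]] ((512.12890625, -278.037841796875), (179.84107971191406, 225.17861938476562), 89.85244750976562)
casting [(0.79, [267.0, 285.7])]
plate [(0.7, [281.0, 284.6])]
[ 0.51096658 -0.27732199  0.21944208]
```

The casting lies flat on the plate with about 20 mm to spare at each end (casting centre 518.7, plate centre about 518.7). The wrist view makes the big end look closer to the edge, but the depth fits contradict that. Next is the lid: I'll straddle its handle from above and follow the hinge arc.

```bash
python3 -m jog '[[0.5,-0.05,0.8,0.8,0,0,0.4],[0.5,-0.1,2.5,1.6,0,0,0.8],[0.5,-0.2,4.4,1.8,0,0,1.2],[0.5,-0.4,6.3,1.8,0,0,1.6],[0.5,-0.5,8.2,1.8,0,0,2.0]]'
python3 -m jog '[[0.5,-0.1,1.9,0,0,0,0.36],[0.5,-0.2,3.8,0,0,0,0.36],[0.5,-0.3,5.7,0,0,0,0.36],[0.5,-0.4,7.4,0,0,0,0.36],[0.5,-0.43,9,0,0,0,0.36]]'
python3 -m jog '[[0.5,0,0,0,0,0,0],[0.5,0,0,0,0,0,0]]'
python3 - <<'E'
from h import *
o=bot.get_obs();print(o['ee_pos'],o['tcp_rot'])
for c in('wrist','top','side'):
    p,P=cam(c)
    if c=='wrist':save('w5.png',p)
    for l in('lid_handle',):
      for r in bot.regions_of(c,l)[:1]:
        q=P[r['pixels']&(P[...,2]>.176)&(P[...,2]<.21)]; print(c,r['conf'],len(q),np.percentile(q,[2,50,98],0).round(4) if len(q) else '')
E
```

```text
time: 10.5
ee_pos: [0.4982, -0.0709, 0.2655]
tcp_rot: [-90.0, 0.0, 94.6]
wrist_force: [1.1, -0.1, 0.1]
opening: 0.0427
time: 11.0
ee_pos: [0.4874, 0.1545, 0.2653]
tcp_rot: [-90.0, 0.0, 96.3]
wrist_force: [0.8, 0.1, 0.2]
opening: 0.0425
time: 11.2
ee_pos: [0.4877, 0.1533, 0.265]
tcp_rot: [-89.9, 0.0, 96.4]
wrist_force: [0.7, -0.2, 0.2]
opening: 0.0426
[0.48773473 0.15325503 0.26497704] [-8.99424906e+01  2.13575060e-02  9.64416388e+01]
wrist 0.78 1622 [[0.437  0.1453 0.1926]
 [0.4825 0.1541 0.1967]
 [0.5386 0.1635 0.1986]]
top 0.91 194 [[0.4372 0.1432 0.1804]
 [0.473  0.1517 0.1957]
 [0.5412 0.1624 0.1994]]
side 0.61 178 [[0.4408 0.1416 0.1779]
 [0.481  0.1488 0.1945]
 [0.5405 0.1563 0.1987]]
```

View pics/w5.png

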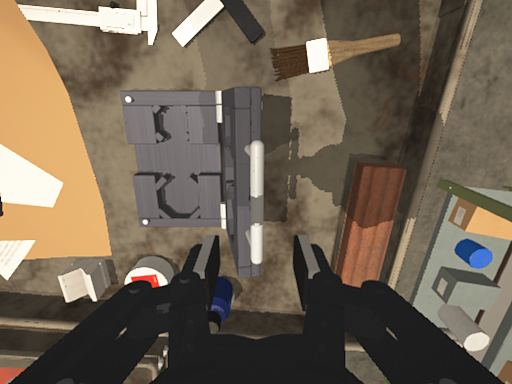

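The handle (col 257) is centred between the fingers, and the mould is empty.

```bash
python3 -m jog '[[0.5,0,0,-1.2,0,0,0],[0.5,0,0,-2.4,0,0,0],[0.5,0,0,-3.2,0,0,0],[0.5,0,0,-3.6,0,0,0],[0.5,0,0,-3.6,0,0,0]]' 25
python3 -m jog '[[0.78,0,0,0,0,0,0],[0.78,0,0,0,0,0,0],[0.78,0,0,0,0,0,0]]'
python3 - <<'E'
import numpy as np
u=np.array([-.110,.994]); f=lambda d:np.r_[164*np.cos(np.radians(d))*u,164*np.sin(np.radians(d))]
p0=f(74.5)
for d in range(80,176,5): print(d,((f(d)-p0)/25).round(2),(f(d)+[492.9,108.6,34]).round(0))
E
```

```text
time: 12.0
ee_pos: [0.4876, 0.1519, 0.1746]
tcp_rot: [-89.9, 0.0, 96.3]
wrist_force: [0.1, 0.0, -0.3]
opening: 0.043
time: 12.3
ee_pos: [0.4885, 0.1526, 0.1766]
tcp_rot: [-90.1, -0.0, 96.3]
wrist_force: [1.1, -0.1, -0.6]
opening: 0.0189
80 [ 0.07 -0.61  0.14] [490. 137. 196.]
85 [ 0.13 -1.17  0.21] [491. 123. 197.]
90 [ 0.19 -1.74  0.24] [493. 109. 198.]
95 [ 0.26 -2.31  0.21] [494.  94. 197.]
100 [ 0.32 -2.87  0.14] [496.  80. 196.]
105 [ 0.38 -3.43  0.02] [498.  66. 192.]
110 [ 0.44 -3.97 -0.16] [499.  53. 188.]
115 [ 0.5  -4.5  -0.38] [501.  40. 183.]
120 [ 0.55 -5.   -0.64] [502.  27. 176.]
125 [ 0.61 -5.48 -0.95] [503.  15. 168.]
130 [ 0.66 -5.93 -1.3 ] [504.   4. 160.]
135 [ 0.7  -6.35 -1.68] [506.  -7. 150.]
140 [ 0.75 -6.74 -2.1 ] [507. -16. 139.]
145 [ 0.78 -7.08 -2.56] [508. -25. 128.]
150 [ 0.82 -7.39 -3.04] [509. -33. 116.]
155 [ 0.85 -7.65 -3.55] [509. -39. 103.]
160 [ 0.87 -7.87 -4.08] [510. -45.  90.]
165 [ 0.89 -8.04 -4.62] [510. -49.  76.]
170 [ 0.9  -8.16 -5.18] [511. -52.  62.]
175 [ 0.91 -8.24 -5.75] [511. -54.  48.]
```

```bash
python3 -m jog '[[0.78,0.04,-0.3,0.07,0,0,0],[0.78,0.07,-0.61,0.14,0,0,0],[0.78,0.13,-1.17,0.21,0,0,0],[0.78,0.19,-1.74,0.24,0,0,0],[0.78,0.26,-2.31,0.21,0,0,0]]'
python3 -m jog '[[0.78,0.06,-0.56,-0.07,0,0,0],[0.78,0.12,-1.12,-0.19,0,0,0],[0.78,0.18,-1.66,-0.37,0,0,0],[0.78,0.24,-2.19,-0.59,0,0,0]]'
python3 - <<'E'
from h import *
o=bot.get_obs();print(o['ee_pos'],o['wrist_force'],o['torque'])
p,P=cam('side');save('s3.png',cv2.resize(p[60:260,110:330],None,fx=3,fy=3))
E
```

```text
time: 12.8
ee_pos: [0.4949, 0.0941, 0.1816]
tcp_rot: [-90.1, -0.0, 96.3]
wrist_force: [0.3, 3.5, 3.1]
opening: 0.0187
time: 13.2
ee_pos: [0.5005, 0.0387, 0.1654]
tcp_rot: [-90.0, 0.0, 96.3]
wrist_force: [0.0, 2.9, 1.2]
opening: 0.019
[0.50053975 0.03868331 0.16543988] [1.12937833e-03 2.88409757e+00 1.20332843e+00] [ 0.42912244  0.00900926 -0.02378273]
```

View pics/s3.png

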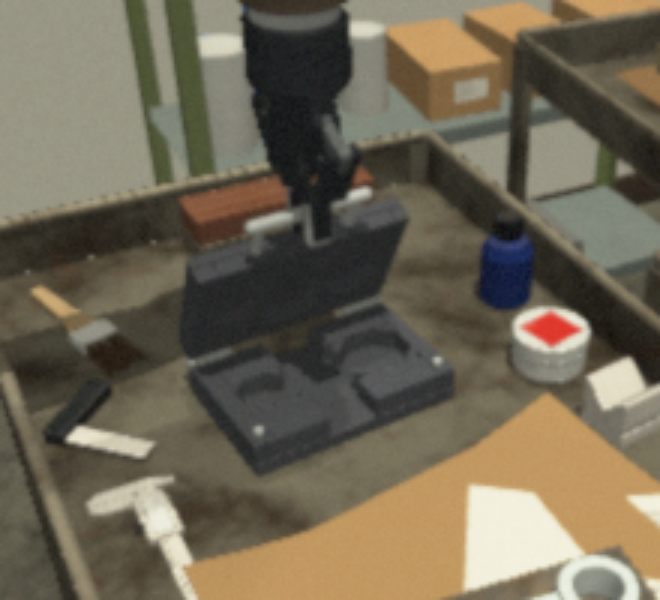

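The lid is following the hinge at under 5 N. I'll close lightly on the bar and carry on down the arc.

```bash
python3 -m jog '[[1,0,0,0,0,0,0],[1,0,0,0,0,0,0],[1,0,0,0,0,0,0]]' 25
python3 -m jog '[[1,0.05,-0.5,-0.26,0,0,0],[1,0.11,-0.98,-0.57,0,0,0],[1,0.16,-1.43,-0.92,0,0,0],[1,0.2,-1.85,-1.3,0,0,0],[1,0.25,-2.24,-1.72,0,0,0]]'
python3 -m jog '[[1,0.03,-0.34,-0.46,0,0,0],[1,0.07,-0.65,-0.94,0,0,0],[1,0.1,-0.91,-1.45,0,0,0],[1,0.1,-0.91,-1.45,0,0,0]]'
```

```text
time: 13.55
ee_pos: [0.4999, 0.0399, 0.1653]
tcp_rot: [-89.9, 0.0, 96.3]
wrist_force: [-1.8, -2.4, -6.3]
opening: 0.0101
time: 14.05
ee_pos: [0.5068, -0.0162, 0.123]
tcp_rot: [-90.0, -0.0, 96.3]
wrist_force: [-3.4, 1.9, 3.0]
opening: 0.0099
time: 14.45
ee_pos: [0.5094, -0.0402, 0.0846]
tcp_rot: [-90.0, 0.1, 96.2]
wrist_force: [0.6, -5.0, -2.6]
opening: 0.0098
```

```bash
python3 -m jog '[[1,0.02,-0.22,-0.53,0,0,0],[1,0.04,-0.39,-1.07,0,0,0],[1,0.05,-0.51,-1.63,0,0,0],[1,0.05,-0.55,-1.9,0,0,0],[1,0.05,-0.55,-1.9,0,0,0]]'
python3 -m jog '[[1,0,-0.03,-0.2,0,0,0],[1,0,-0.03,-0.36,0,0,0],[1,0,-0.03,-0.36,0,0,0]]'
```

```text
time: 14.95
ee_pos: [0.511, -0.0541, 0.0376]
tcp_rot: [-90.0, 0.2, 96.3]
wrist_force: [2.7, -9.0, -3.2]
opening: 0.0099
time: 15.25
ee_pos: [0.5111, -0.0551, 0.0292]
tcp_rot: [-90.0, 0.2, 96.2]
wrist_force: [2.2, -12.0, -3.6]
opening: 0.0101
```

```bash
python3 -m jog '[[0.8,0,0,0,0,0,0],[0.78,0,0,0,0,0,0],[0.78,0,0,0,0,0,0]]'
python3 -m jog '[[0.78,0,0,0.5,0,0,0],[0.78,0,0,1.5,0,0,0],[0.78,0,0,2.5,0,0,0],[1,0,0,2.5,0,0,0],[1,0,0,2.5,0,0,0]]'
python3 - <<'E'
from h import *
o=bot.get_obs();print(o['ee_pos'],o['wrist_force'])
for c in('top','side'):
    p,P=cam(c)
    u=np.array([-.110,.994]); l=(P[...,:2]-[.5003,.042]); a=l@u; b=l@np.array([-.994,-.110])
    m=(abs(a)<.055)&(abs(b)<.085)&(P[...,2]>.04)&(P[...,2]<.09)
    print(c,m.sum(),np.linalg.lstsq(np.c_[a[m],b[m],np.ones(m.sum())],P[m][:,2],rcond=None)[0].round(4),np.median(P[m][:,2]))
E
```

```text
time: 15.55
ee_pos: [0.5106, -0.0531, 0.0299]
tcp_rot: [-90.0, -0.0, 96.3]
wrist_force: [0.2, -0.5, -0.3]
opening: 0.0187
time: 16.05
ee_pos: [0.5111, -0.0532, 0.0939]
tcp_rot: [-90.1, 0.0, 96.3]
wrist_force: [0.9, 0.2, -0.3]
opening: -0.0002
[ 0.51113087 -0.053172    0.09386886] [ 0.94740973  0.20980234 -0.26299337]
top 389 [-0.0394 -0.0007  0.0604] 0.05851569738408813
side 1268 [-0.0327 -0.0002  0.0612] 0.061297909713669885
```

The lid is still about 2° open, so I'll press on the bar from above.

```bash
python3 -m jog '[[1,0,0,-0.5,0,0,0],[1,0,0,-1,0,0,0],[1,0,0,-1.4,0,0,0],[1,0,0,-1.5,0,0,0],[1,0,0,-1.5,0,0,0]]'
python3 -m jog '[[1,0,0,-0.1,0,0,0],[1,0,0,-0.2,0,0,0],[1,0,0,-0.2,0,0,0]]'
```

```text
time: 16.65
ee_pos: [0.51, -0.0532, 0.0544]
tcp_rot: [-89.9, -0.0, 96.3]
wrist_force: [0.5, -0.3, 0.6]
opening: -0.0003
time: 16.95
ee_pos: [0.511, -0.0533, 0.0514]
tcp_rot: [-90.1, 0.0, 96.3]
wrist_force: [-2.0, 0.1, 5.4]
opening: 0.0004
```

```bash
python3 -m jog '[[1,0,0,-0.1,0,0,0],[1,0,0,-0.2,0,0,0],[1,0,0,-0.2,0,0,0]]'
python3 -m jog '[[1,0,0,-0.1,0,0,0],[1,0,0,-0.1,0,0,0]]'
```

```text
time: 17.25
ee_pos: [0.5113, -0.0535, 0.0507]
tcp_rot: [-90.2, 0.1, 96.3]
wrist_force: [-18.0, 0.8, 42.0]
opening: 0.0
time: 17.45
ee_pos: [0.5114, -0.0536, 0.0504]
tcp_rot: [-90.3, 0.1, 96.3]
wrist_force: [-26.4, 1.3, 61.6]
opening: -0.0002
```

It has come to a hard stop at 0.0505, which matches the bar's top when shut (0.051). I'll retract and check.

```bash
python3 -m jog '[[1,0,0,0.5,0,0,0],[1,0,0,1.5,0,0,0],[1,0,0,3,0,0,0],[1,0,0,5,0,0,0],[1,0,0,7,0,0,0]]'
python3 -m jog '[[1,-1,-1,0,0,0,0],[1,-2.5,-1,1,0,0,0],[1,-4,-1,1,0,0,0],[1,-4,-1,1,0,0,0]]'
python3 - <<'E'
from h import *
o=bot.get_obs();print(o['ee_pos'],o['wrist_force'])
for c in('top','side'):
    p,P=cam(c); save(c+'9.png',p)
    u=np.array([-.110,.994]); l=(P[...,:2]-[.5003,.042]); a=l@u; b=l@np.array([-.994,-.110])
    m=(abs(a)<.055)&(abs(b)<.085)&(P[...,2]>.04)&(P[...,2]<.09)
    print(c,m.sum(),np.linalg.lstsq(np.c_[a[m],b[m],np.ones(m.sum())],P[m][:,2],rcond=None)[0].round(4),np.median(P[m][:,2]))
    fit((abs(P[...,0]-.52)<.13)&(abs(P[...,1]+.278)<.09),P,.036,.056,(517,-278,84.5))
    for n in('vee_block','tin','bottle'):
        for r in bot.regions_of(c,n)[:1]: print(n,r['point'])
E
```

```text
time: 17.95
ee_pos: [0.5101, -0.0532, 0.2196]
tcp_rot: [-90.0, -0.0, 96.3]
wrist_force: [0.5, -0.7, -0.2]
opening: 0.0002
time: 18.35
ee_pos: [0.408, -0.0784, 0.2448]
tcp_rot: [-90.2, 0.1, 96.3]
wrist_force: [2.1, -0.1, -0.1]
opening: -0.0
[ 0.40802188 -0.0783689   0.2447763 ] [ 2.07412282 -0.13682586 -0.11235479]
top 2710 [0.0016 0.0004 0.0578] 0.05778943366740863
fit [ 516.76 -278.15   84.2     1.15] rms 0.77 143
vee_block [138.5, 274.2]
tin [141.4, 235.6]
bottle [135.6, 193.2]
side 1700 [0.0004 0.0006 0.0592] 0.059204941383800946
fit [ 519.91 -279.47   84.48    1.24] rms 0.82 171
vee_block [192.0, 318.4]
tin [177.6, 294.6]
bottle [148.2, 276.3]
```

View pics/side9.png

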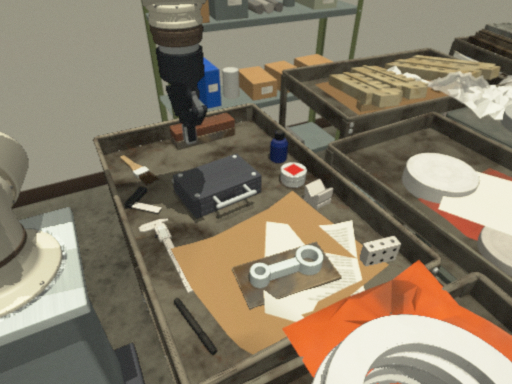

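The lid is shut: its top is level at 58 mm. The casting lies wholly on the plate at about (285, 265), and the vee block, tin and bottle haven't moved.

```bash
python3 -c "
from h import *
print(bot.job_done())"
```

```text
the job is handed in; nothing more can be done
None
```

The job is done and handed in at about 18.5 s of the 58 s allowed. The casting is out of the mould and lying on the plate, and the mould is shut.

- **Casting:** I gripped it across the rib, lowered it until the wrist felt light contact, and then released it, same side up. It lies along the plate, in line with it to within about 1°, with about 20 mm spare at each end and 24 mm at each side.
- **Lid:** I took it by the handle around its hinge arc. It was still about 2° open when I let go, so I pressed the bar down with the closed fingertips until it stopped hard. The last check showed its top level (slope at or below 0.002) at 58 to 59 mm, against 58 mm when shut.
- **Bystanders:** the vee block, tin and bottle are where they started, within a few pixels, and the robot is touching nothing.

**Disagreements and limits:**
- The side camera put the casting about 3 mm further out than the other views, and also put the plate a similar distance out, so the margins hold.
- One wrist picture made the big boss look close to the plate edge, but the depth measurements showed that was perspective.
- The press on the bar peaked at about 67 N at the wrist, under the 120 N limit. It went through the fingertips, not the gripper body.

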